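# Load the paper roll into the table-top roll holder

### The job

Take the paper roll on its spring-loaded spindle off the wooden rest and load it into the steel roll holder: first seat the sprung pin in one end cup, press the spring in, swing the other end down in line with the opposite cup and let the spring push it home, so that the roll hangs level between both cups. Never force the spindle against the holder: the spring is fully in at about 17 N. Leave everything else on the table where it is.

Things in the scene. Friction and masses are not known exactly. Their poses are not given: they have to be found in the camera images.
- spindle: Cream paper roll (48 mm diameter, 90 mm long, 0.25 kg) on a spindle that sticks out at both ends. Origin on the axis at mid-roll; own y axis along the spindle towards the sprung pin. A grey barrel of 16 mm diameter reaches 65 mm either side of the origin, then a 10 mm pin with a square end. Starts in the rest, axis level, 36 mm above the table; grip across mid-roll from above.
- sprung_tip (a point): Centre of the end face of the sprung pin (bright steel, +y end), moving with the pin. 97 mm from the roll's origin when free (177 mm from tip to tip); the pin slides in by at most 13 mm against a spring of 2 N plus 1.2 N per mm: 7 N at 4 mm, 16.4 N at 12 mm, 17.6 N when solid (13 mm).
- plain_tip (a point): Centre of the end face of the rigid plain pin (grey, -y end), 80 mm from the roll's origin. With the sprung pin on its cup floor the spring must be pressed 12 mm for this tip to pass the mouth of the other cup; 4 mm stay pressed once both pins are home on the cup floors. The roll can turn or slip a little between the fingers while the spring is pressed, so grip it firmly.
- holder: Roll holder of dark sheet steel, screwed to the table: base 130 x 200 x 6 mm and two upright cheeks (184 mm over their outsides) with rounded tops 89 mm above the table; nothing stands above them. Origin on the table under its middle; own y axis runs from cheek to cheek, z up. A tear bar at x = -58 mm and a rod at x = +54 mm are lower than 31 mm.
- cup_1 (a point): Centre of the mouth of the end cup at the holder's +y cheek (78.5 mm from the middle, 75 mm above the table). Bright steel round blind socket that opens towards the middle (-y): 14 mm bore, 8 mm deep, 21 mm outside. A pin can go in with the spindle tilted by up to 0.25 rad. The spindle may go in either way round.
- cup_2 (a point): Centre of the mouth of the like cup at the holder's -y cheek, opening towards +y, on the same axis: mouths 157 mm apart, cup floors 173 mm apart.
- rest: Wooden rest, fixed: two V-notched blocks (12 mm thick, 23 mm high, centred 36 mm either side of its middle, under the roll) on a slat 100 mm long. Origin on the table under its middle, own y axis along the roll.
- gouge_box: Bystander: black open box with four wood-handled gouges, 150 x 130 x 40 mm. Origin under its middle.
- tape: Bystander: roll of tape lying flat, 54 mm across, 18 mm high, between holder and rest. Origin under its middle.
- gouge: Bystander: a single wood-handled gouge lying between holder and rest, 160 mm long, 24 mm high.
- tumbler: Bystander: empty drinking glass, 72 mm across, 95 mm high.
- phone: Bystander: black phone lying flat, 148 x 72 x 9 mm.
- core: Bystander: empty cardboard tube standing upright, 34 mm across, 105 mm high.
- block: Bystander: plywood carving block on a rubber mat, 150 x 110 x 10 mm.
- pencil: Bystander: red pencil, 170 mm long, 8 mm thick.

How it is judged:
By the outcome, as a careful person would: the job done as asked, in the order asked, and still so for the second after the job is handed in, with the robot touching nothing.
It also fails if it takes over 67 s, if anything falls off the work surface, if the arm or the gripper's body presses on something with over 40 N, if the wrist force passes 120 N, or if a joint passes its speed limit or range.

### The arm

A 6-joint arm with a two-finger parallel gripper is mounted at the origin on the work surface. World frame = base frame: x ahead of the robot, y to its left, z up, the work surface at z = 0. Lengths are in m, angles in rad, forces in N, time in s.
With the tool pointing down it reaches from about 0.35 to 0.875 m from the base axis. Payload 4.2 kg.
Tool frame: the origin (TCP) lies on the centre line of the jaws, within the pads' length; the fingertips stand 17 mm ahead of it and the grasp point (between the pads) lies 2 mm behind it; z points along the fingers, y is the line along which they close (so a half turn about z gives the same grasp; the last joint's range is limited). The gripper opens to 87 mm and grips with 3 to 60 N. Pads are 19 mm wide; open, the fingers measure 117 mm over their backs; the gripper's body (75 mm by 190 mm) begins 51 mm behind the grasp point.
Start: joints at [1.608, 0.385, 0.008, 0, -1.194, -0.259], TCP at [0.137, 0.61, 0.24] pointing down, gripper open.
Joint ranges: [-3.14, 3.14], [-1.21, 2.06], [-1.07, 1.41], [-3.16, 2.05], [-2.99, -0.16], [-3.1, 3.1]. Speed limits (rad/s): [2.79, 2.79, 3.14, 3.14, 3.14, 3.14].

### API

Orientations are given as a unit quaternion [w, x, y, z].
In Python, from rig import env gives the robot as it stands.
- The arm moves only by the tool play_rows, never from a script. Its argument "plan" is a list of rows, each a list of 7 numbers: the opening, from 0 (shut) to 1 (fully open), then the shift along the tool's x, y, z in units of 30 mm (1.0 is 30 mm), then the turn, a rotation vector about the tool's x, y, z in units of 5 degrees (1.0 is 5 degrees). In form: [[grip, x, y, z, rx, ry, rz], ...]. A call has 1 to 20 rows; each row shifts and turns the commanded pose from where the row before left it, along the tool's axes as they then stand; what a row does not reach is not made up. A row lasts 1/12 s, in which the tool goes at most 41.7 mm and 7.16 degrees, less where a joint would pass 70% of its speed; a pose out of reach is approached as far as the arm can. A call is refused whole if a number of a shift passes 1 or a number of a turn 1, either way. A call with a gripper value outside its range is refused whole. The fingers move at their own pace and stop on an object; "squeeze" is the grip in N (left out, the last holds). Time passes only in rows, so rows that do not move let the fingers close. It gives the time, the measured TCP pose, the force, the opening and the grip force at its end, in the units of the state.
- env.get_state(): the state, without advancing time (a new reading comes with each control period).
- env.snapshot(name): name is "scene" or "top" or "wrist"; returns the picture (420x560x3 uint8, red, green, blue); there is no depth.
- env.camera_info(name): a dict with "fx", "fy", "cx", "cy" (pixels), "R" (3x3) and "t" (3): a world point X has camera coordinates R X + t. Camera axes: x right, y down, z forward; pixel columns grow to the right and rows downward; lengths in m; the calibration is good to about 2 mm. The wrist camera is an equidistant fisheye: a pixel r from the principal point sees the ray r / f radians off the axis. A picture is of the moment at which its call begins: read the wrist's pose just before it. camera_info takes no time and is no camera call; for the wrist camera it gives the pose at the moment of the call.
- env.close_job(): hands the job in; it is judged then, once.
The state is a dict: "time": time; "qpos": joint angles; "joint_velocities": joint speeds; "joint_torque": joint torques, N m; "tcp_pos": TCP position; "orientation": TCP orientation; "wrist_force": force on the tool from outside, world axes, zero at the start; "wrist_torque": the same for the moment, N m; "finger_gap": opening from 0.0 (shut) to 1.0 (fully open); "gripper_force": force on a finger pad.
Only numpy, scipy, OpenCV 4.12 (cv2) and the standard library are available. Lean on these libraries where they do the work, as an engineer would, in place of code of your own. Each camera call takes 0.05 s, during which the arm holds its last target. There are 200 camera calls.

## Working session

There is one attempt and no reset: what is moved stays moved. The work goes in short steps, Python scripts to look and compute and a tool call to move; the robot and the scene stay as the last step left them, time stands still between calls to the robot, and variables do not carry over. Pictures are saved under pics/ and viewed, at most 10 in all, crops included, and the job is handed in when it is done.

Besides the shell and the picture viewer there is one more tool, called after "Call:" as name([rows], argument=value, ...), one row to a line, values as JSON. play_rows: Moves the arm, as the interface text tells. Its arguments: {"type":"object","properties":{"plan":{"type":"array"},"squeeze":{"type":"number"}},"required":["plan"]}

```bash
ls; mkdir -p pics; python3 - <<'E'
from rig import env
import cv2
s=env.get_state();print(s)
for n in("scene","top"):
    cv2.imwrite(f"pics/{n}0.png",env.snapshot(n)[:,:,::-1]);print(n,env.camera_info(n))
E
```

```text
pics
{'time': 0.0, 'qpos': array([ 1.60759238e+00,  3.85544278e-01,  6.59661411e-03, -4.82461342e-04,
       -1.19400910e+00, -2.58600436e-01]), 'joint_velocities': array([-0.00138   ,  0.00017321, -0.00039377,  0.00138466, -0.00049622,
        0.00010268]), 'joint_torque': array([ 2.12587460e-03, -3.90666139e+01,  1.87408984e+01,  4.21960786e+00,
        1.10346690e-02, -1.96945625e-04]), 'tcp_pos': array([0.13735477, 0.60912486, 0.23845801]), 'orientation': array([ 1.10145174e-03,  9.93846194e-01, -1.10763379e-01, -6.28048364e-05]), 'wrist_force': array([-0.09932169, -0.03602779, -0.47442354]), 'wrist_torque': array([0.00139946, 0.03014701, 0.07481313]), 'gripper_force': 0.0, 'finger_gap': 1.0018860923563344}
scene {'fx': 435.9403297154208, 'fy': 435.9403297154208, 'cx': 281.3269937406126, 'cy': 206.09224616038523, 'R': array([[ 5.75847678e-01,  8.17556884e-01,  4.39361826e-04],
       [ 6.10087463e-01, -4.29358345e-01, -6.65916435e-01],
       [-5.44235922e-01,  3.83734482e-01, -7.46026212e-01]]), 't': array([-0.30666636, -0.24879527,  1.48790297])}
top {'fx': 408.73634397833314, 'fy': 408.73634397833314, 'cx': 278.3178061738475, 'cy': 206.08841119002847, 'R': array([[ 0.01067636, -0.99992554, -0.00591086],
       [-0.9852872 , -0.00951135, -0.17064192],
       [ 0.17057299,  0.00764573, -0.98531538]]), 't': array([0.01415939, 0.50125321, 1.05975069])}
```

View pics/scene0.png

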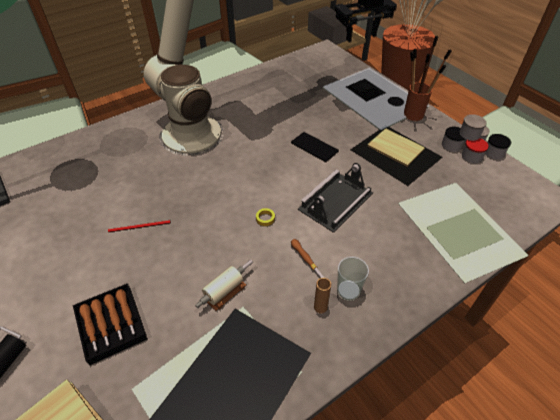

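View pics/top0.png

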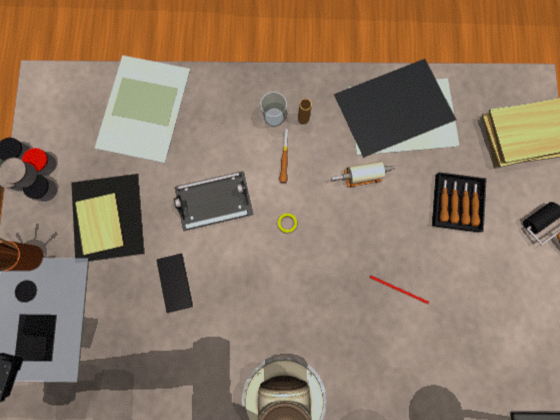

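The scene view shows the roll at (222,285) and the holder at (335,198). In the top view the roll is at (366,174), with its longer pin to the left (331,178), and the holder is at (213,201). I'll enlarge both views.

```bash
python3 - <<'E'
import cv2,numpy as np
t=cv2.imread("pics/top0.png");s=cv2.imread("pics/scene0.png")
def c(im,x,y,w,h):return cv2.resize(im[y:y+h,x:x+w],(400,300),interpolation=cv2.INTER_CUBIC)
a=np.hstack([c(t,162,165,100,75),c(t,316,137,100,75)])
b=np.hstack([c(s,290,155,100,75),c(s,180,250,100,75)])
cv2.imwrite("pics/crop.png",np.vstack([a,b]))
E
```

```text
(no output)
```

View pics/crop.png

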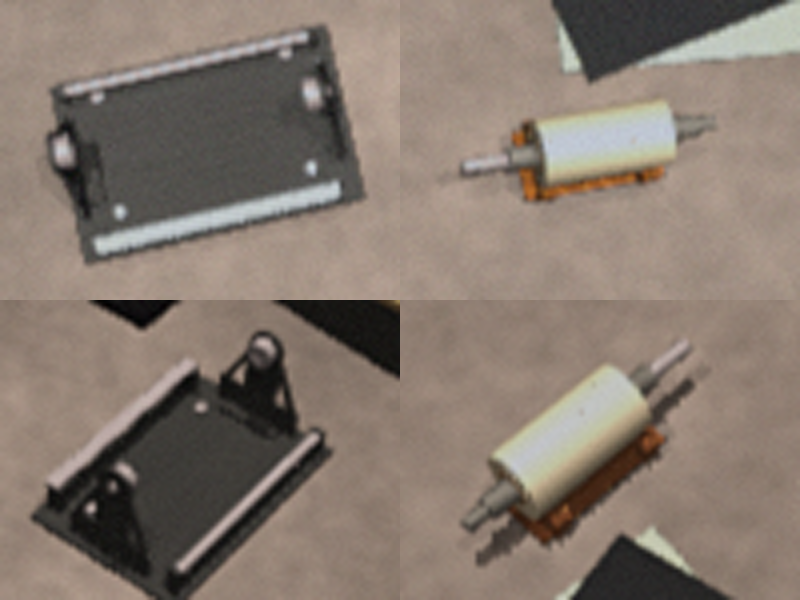

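Top crop: the base corners, both cups (65,150) and (313,93), the sprung tip at (462,168) and the plain tip at (714,124) can all be read. In the scene crop I can read the far cup at (264,350) and the tips at (687,346) and (467,523). I'll fit the poses from these.

```bash
cat >h.py <<'E'
from rig import env
import numpy as np
from scipy.optimize import least_squares
C={n:env.camera_info(n) for n in("scene","top")}
def proj(n,P):
    c=C[n];q=c['R']@np.array(P)+c['t'];return np.array([c['fx']*q[0]/q[2]+c['cx'],c['fy']*q[1]/q[2]+c['cy']])
def wp(p,P):
    x,y,a=p;return [x+np.cos(a)*P[0]-np.sin(a)*P[1],y+np.sin(a)*P[0]+np.cos(a)*P[1],P[2]]
def fit(obs,p0):
    f=lambda p:np.concatenate([proj(n,wp(p,P))-uv for n,P,uv in obs])
    r=least_squares(f,p0,loss='soft_l1');print(np.round(r.x,4),'\n',np.round(f(r.x).reshape(-1,2),1).tolist());return r.x
E
python3 - <<'E'
from h import *
t=lambda x,y:np.array([162+x/4-.375,165+y/4-.375]); s=lambda x,y:np.array([290+x/4-.375,155+y/4-.375])
H=[("top",[.065,.1,.006],t(52,88)),("top",[.065,-.1,.006],t(326,25)),("top",[-.065,-.1,.006],t(365,197)),("top",[-.065,.1,.006],t(88,262)),
("top",[0,.0785,.075],t(70,152)),("top",[0,-.0785,.075],t(306,94)),
("scene",[-.065,-.1,.006],s(33,217)),("scene",[.065,-.1,.006],s(180,298)),("scene",[.065,.1,.006],s(330,150)),("scene",[0,.0785,.075],s(263,52))]
fit(H,[.43,.15,.2])
t=lambda x,y:np.array([316+x/4-.375,137+y/4-.375]); s=lambda x,y:np.array([180+x/4-.375,250+y/4-.375])
S=[("top",[0,.097,.036],t(62,168)),("top",[0,-.08,.036],t(314,124)),("scene",[0,.097,.036],s(287,46)),("scene",[0,-.08,.036],s(67,223))]
fit(S,[.5,-.2,-.1])
E
```

```text
[0.5232 0.2021 0.2511] 
 [[-1.0, -0.3], [-0.3, -1.1], [0.4, -0.1], [-0.8, 0.8], [0.6, -0.5], [-0.1, -0.0], [-0.7, -1.1], [-0.7, 1.7], [1.2, -1.3], [-1.4, 0.3]]
[ 0.5991 -0.2208  0.1864] 
 [[0.2, -0.3], [0.2, -0.3], [0.3, -1.1], [-0.3, -0.1]]
```

Call:
play_rows([
  [1, 0.8, 0.9, 0, 0, 0, 0],
  [1, 0.8, 0.9, 0, 0, 0, 0],
  [1, 0.8, 0.9, 0, 0, 0, 0],
  [1, 0.8, 0.9, 0, 0, 0, 0],
  [1, 0.8, 0.9, 0, 0, 0, 0],
  [1, 0.8, 0.9, 0, 0, 0, 0],
  [1, 0.8, 0.9, 0, 0, 0, 0],
  [1, 0.8, 0.9, 0, 0, 0, 0],
  [1, 0.8, 0.9, 0, 0, 0, 0],
  [1, 0.8, 0.9, 0, 0, 0, 0],
  [1, 0.8, 0.9, 0, 0, 0, 0],
  [1, 0.8, 0.9, 0, 0, 0, 0],
  [1, 0.8, 0.9, 0, 0, 0, 0],
  [1, 0.8, 0.9, 0, 0, 0, 0],
  [1, 0.8, 0.9, 0, 0, 0, 0],
  [1, 0.8, 0.9, 0, 0, 0, 0],
  [1, 0.8, 0.9, 0, 0, 0, 0],
  [1, 0.8, 0.9, 0, 0, 0, 0],
  [1, 0.8, 0.9, 0, 0, 0, 0],
  [1, 0.8, 0.9, 0, 0, 0, 0],
])

```text
time: 1.77
tcp_pos: [0.4872, -0.0245, 0.2393]
orientation: [-0.0, 0.994, -0.111, -0.0]
wrist_force: [0.5, -0.0, 0.5]
finger_gap: 0.999
gripper_force: 0.0
```

Call:
play_rows([
  [1, 0.85, 0.95, 0, 0, 0, 0],
  [1, 0.85, 0.95, 0, 0, 0, 0],
  [1, 0.85, 0.95, 0, 0, 0, 0],
  [1, 0.85, 0.95, 0, 0, 0, 0],
  [1, 0.85, 0.9, 0, 0, 0, 0],
  [1, 0.85, 0.9, 0, 0, 0, 0],
  [1, 0, 0, 0, 0, 0, 1],
  [1, 0, 0, 0, 0, 0, 1],
  [1, 0, 0, 0, 0, 0, 1],
  [1, 0, 0, 0, 0, 0, 1],
  [1, 0, 0, 0, 0, 0, 1],
  [1, 0, 0, 0, 0, 0, 1],
  [1, 0, 0, 0, 0, 0, 1],
  [1, 0, 0, 0, 0, 0, 1],
  [1, 0, 0, 0, 0, 0, 1],
  [1, 0, 0, 0, 0, 0, 1],
  [1, 0, 0, 0, 0, 0, 1],
  [1, 0, 0, 0, 0, 0, 1],
  [1, 0, 0, 0, 0, 0, 1],
  [1, 0, 0, 0, 0, 0, 0.33],
])

```text
time: 3.43
tcp_pos: [0.5989, -0.2201, 0.2388]
orientation: [0.0, 0.768, -0.64, -0.001]
wrist_force: [-0.6, -0.5, 0.1]
finger_gap: 1.007
gripper_force: 0.0
```

```bash
cat >>h.py <<'E'
from scipy.spatial.transform import Rotation as Rot
def pose():
    s=env.get_state();q=s['orientation'];return s['tcp_pos'],Rot.from_quat([q[1],q[2],q[3],q[0]]),s
def goal(axis_yaw,tilt=0):  # tool x toward plain end (-y), plain end raised by tilt
    h=axis_yaw-np.pi/2;x=np.array([np.cos(h),np.sin(h),0]);z=np.array([0,0,-1.]);
    return Rot.from_matrix(np.c_[x,np.cross(z,x),z])*Rot.from_euler('y',tilt)
def rows(p,R):  # remaining shift/turn in tool units
    a,A,s=pose();print('t',round(s['time'],2),'shift',np.round(A.inv().apply(np.array(p)-a)/.03,2),'turn',np.round(np.degrees((A.inv()*R).as_rotvec())/5,2),'F',np.round(s['wrist_force'],1),np.round(s['wrist_torque'],2),'gap',round(s['finger_gap'],3),'gf',s['gripper_force'])
E
python3 - <<'E'
from h import *
import cv2
a,A,s=pose();ci=env.camera_info("wrist");cv2.imwrite("pics/w1.png",env.snapshot("wrist")[:,:,::-1])
rows([.5991,-.2208,.038-.004],goal(.1864)); print(a,s['qpos'],ci)
def wproj(P):
    q=ci['R']@np.array(P)+ci['t'];th=np.arctan2(np.hypot(q[0],q[1]),q[2]);u=q[:2]/np.hypot(q[0],q[1]);return np.round([ci['cx']+ci['fx']*th*u[0],ci['cy']+ci['fy']*th*u[1]],1)
for P in([0,.097,.036],[0,-.08,.036],[0,.045,.036],[0,-.045,.036]):print(P,wproj(wp([.5991,-.2208,.1864],P)))
E
```

```text
t 3.48 shift [ 0.03 -0.01  6.83] turn [ 0.01  0.01 -0.04] F [-0.   0.4  1.2] [ 0.04 -0.03 -0.01] gap 1.001 gf 0.0
[ 0.59887337 -0.22012438  0.23884552] [-9.92199557e-02  4.08158257e-01  4.26956006e-02 -2.99387323e-04
 -1.20676252e+00  2.81504594e-01] {'fx': 325.19226210127806, 'fy': 325.19226210127806, 'cx': 274.90681500577125, 'cy': 209.57565254656083, 'R': array([[-0.98326858, -0.18215623,  0.00141517],
       [-0.17332928,  0.9379545 ,  0.30033033],
       [-0.05603441,  0.29506009, -0.9538342 ]]), 't': array([0.54875228, 0.27376608, 0.48995109])}
[0, 0.097, 0.036] [275.1 264.8]
[0, -0.08, 0.036] [274.6 112.3]
[0, 0.045, 0.036] [275.  224.1]
[0, -0.045, 0.036] [274.7 144.8]
```

View pics/w1.png

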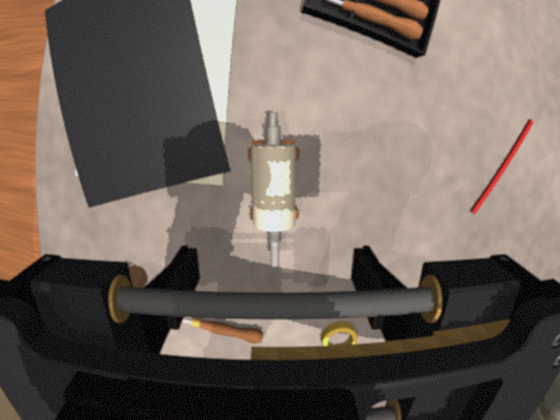

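The wrist view shows the roll between the fingers, with the sprung tip at (276,266) and the plain tip at (271,112). This matches the fit to within about 2 mm. Next I descend and grip.

Call:
play_rows([
  [1, 0, 0, 0.6, 0, 0, 0],
  [1, 0, 0, 0.9, 0, 0, 0],
  [1, 0, 0, 0.9, 0, 0, 0],
  [1, 0, 0, 0.9, 0, 0, 0],
  [1, 0, 0, 0.9, 0, 0, 0],
  [1, 0, 0, 0.8, 0, 0, 0],
  [1, 0, 0, 0.6, 0, 0, 0],
  [1, 0, 0, 0.5, 0, 0, 0],
  [1, 0, 0, 0.4, 0, 0, 0],
  [1, 0, 0, 0.2, 0, 0, 0],
  [1, 0, 0, 0.08, 0, 0, 0],
  [1, 0, 0, 0, 0, 0, 0],
  [0, 0, 0, 0, 0, 0, 0],
  [0, 0, 0, 0, 0, 0, 0],
  [0, 0, 0, 0, 0, 0, 0],
  [0, 0, 0, 0, 0, 0, 0],
  [0, 0, 0, 0, 0, 0, 0],
  [0, 0, 0, 0, 0, 0, 0],
  [0, 0, 0, 0, 0, 0, 0],
  [0, 0, 0, 0, 0, 0, 0],
], squeeze=60)

```text
time: 5.15
tcp_pos: [0.6003, -0.2202, 0.0366]
orientation: [-0.001, 0.77, -0.638, 0.001]
wrist_force: [1.8, 0.9, 0.5]
finger_gap: 0.538
gripper_force: 60.0
```

Call:
play_rows([
  [0, 0, 0, 0, 0, 0, 0],
  [0, 0, 0, 0, 0, 0, 0],
  [0, 0, 0, 0, 0, 0, 0],
  [0, 0, 0, -0.2, 0, 0, 0],
  [0, 0, 0, -0.5, 0, 0, 0],
  [0, 0, 0, -0.8, 0, 0, 0],
  [0, 0, 0, -0.8, 0, 0, 0],
  [0, 0, 0, -0.8, 0, 0, 0],
  [0, 0, 0, -0.8, 0, 0, 0],
  [0, 0, 0, -0.8, 0, 0, 0],
  [0, 0, 0, -0.4, 0, 0, 0],
  [0, 0, 0, 0, 0, 0, 0],
  [0, 0, 0, 0, 0, 0, 0],
])

```text
time: 6.23
tcp_pos: [0.598, -0.22, 0.1887]
orientation: [0.0, 0.769, -0.639, -0.001]
wrist_force: [-0.1, 0.6, -2.8]
finger_gap: 0.541
gripper_force: 60.0
```

```bash
python3 - <<'E'
from h import *
import cv2
rows([.5991,-.2208,.2],goal(.2511))
t=env.snapshot("top")[:,:,::-1];w=env.snapshot("wrist")[:,:,::-1];s=env.snapshot("scene")[:,:,::-1]
cv2.imwrite("pics/m.png",np.hstack([cv2.resize(w[0:300,150:400],(400,480)),np.vstack([cv2.resize(s[200:340,150:306],(400,240)),cv2.resize(t[120:225,300:475],(400,240))])]))
print(pose()[0])
E
```

```text
t 6.23 shift [ 0.03 -0.03 -0.38] turn [ 0.02  0.02 -0.76] F [-0.1  0.6 -2.8] [ 0.17 -0.01  0.01] gap 0.541 gf 59.99204960593488
[ 0.59770126 -0.21999467  0.18690289]
```

View pics/m.png

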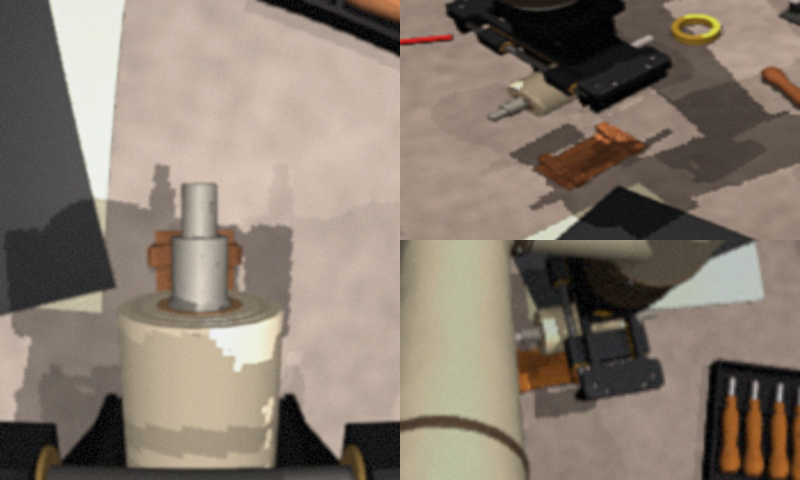

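The roll is held. In the wrist crop its plain pin end is at (198,184), and the rest is left empty. I'll measure the grasp offset along the spindle and work out the travel to the holder.

```bash
cat >>h.py <<'E'
def wproj(P,ci):
    q=ci['R']@np.array(P)+ci['t'];r=np.hypot(q[0],q[1]);th=np.arctan2(r,q[2])
    return np.round([ci['cx']+ci['fx']*th*q[0]/r,ci['cy']+ci['fy']*th*q[1]/r],1)
E
python3 - <<'E'
from h import *
a,A,s=pose();ci=env.camera_info("wrist")
for dz in(-.004,0,.004):
  for dx in(-.004,0,.004):
    w=lambda P:(lambda u:((u-[150,0])*1.6).round())(wproj(a+A.apply(P),ci)).tolist()
    print(dz,dx,'pin end top/bot',w([.08+dx,0,-.007+dz]),w([.08+dx,0,.003+dz]),'barrel end top',w([.065+dx,0,-.01+dz]),'roll end top',w([.045+dx,0,-.026+dz]))
H=[.5232,.2021,.2511]
# pre-insert: tilt .2, sprung tip 15 mm short of cup_1 mouth
def target(th,gap,up=0):
    tip=np.array(wp(H,[0,.0785-gap,.075+up]));R=goal(H[2],th);return tip-R.apply([-.097,0,-.002]),R
p,R=target(.2,.015);print(p);rows(p,goal(H[2]));rows(p,R)
E
```

```text
-0.004 -0.004 pin end top/bot [201.0, 203.0] [201.0, 201.0] barrel end top [201.0, 262.0] roll end top [201.0, 357.0]
-0.004 0 pin end top/bot [201.0, 187.0] [201.0, 186.0] barrel end top [201.0, 246.0] roll end top [201.0, 341.0]
-0.004 0.004 pin end top/bot [202.0, 172.0] [201.0, 172.0] barrel end top [201.0, 231.0] roll end top [202.0, 324.0]
0 -0.004 pin end top/bot [201.0, 202.0] [201.0, 200.0] barrel end top [201.0, 259.0] roll end top [201.0, 351.0]
0 0 pin end top/bot [201.0, 187.0] [201.0, 186.0] barrel end top [201.0, 244.0] roll end top [201.0, 336.0]
0 0.004 pin end top/bot [201.0, 172.0] [201.0, 172.0] barrel end top [201.0, 229.0] roll end top [201.0, 320.0]
0.004 -0.004 pin end top/bot [201.0, 201.0] [201.0, 200.0] barrel end top [201.0, 257.0] roll end top [201.0, 346.0]
0.004 0 pin end top/bot [201.0, 187.0] [201.0, 186.0] barrel end top [201.0, 242.0] roll end top [201.0, 331.0]
0.004 0.004 pin end top/bot [201.0, 172.0] [201.0, 172.0] barrel end top [201.0, 228.0] roll end top [201.0, 315.0]
[0.53114203 0.1711386  0.09231079]
t 6.38 shift [-13.22  -0.23   3.18] turn [ 0.05  0.02 -0.76] F [ 0.6  0.7 -2.1] [ 0.08  0.03 -0.  ] gap 0.533 gf 59.9922103114659
t 6.38 shift [-13.22  -0.23   3.18] turn [ 0.13  2.32 -0.75] F [ 0.6  0.7 -2.1] [ 0.08  0.03 -0.  ] gap 0.533 gf 59.9922103114659
```

Call:
play_rows([
  [0, -0.5, 0, 0, 0, 0, 0],
  [0, -0.9, 0, 0, 0, 0, 0],
  [0, -1, 0, 0, 0, 0, 0],
  [0, -1, 0, 0, 0, 0, 0],
  [0, -1, 0, 0, 0, 0, 0],
  [0, -1, 0, 0, 0, 0, 0],
  [0, -1, 0, 0, 0, 0, 0],
  [0, -1, 0, 0, 0, 0, 0],
  [0, -1, 0, 0, 0, 0, 0],
  [0, -1, 0, 0, 0, 0, 0],
  [0, -1, 0, 0, 0, 0, 0],
  [0, -1, 0, 0, 0, 0, 0],
  [0, -0.9, 0, 0, 0, 0, 0],
  [0, -0.6, 0, 0, 0, 0, 0],
  [0, -0.2, -0.2, 0, 0, 0, -0.5],
  [0, 0, 0, 0, 0, 0, -0.25],
  [0, 0, 0, 0, 0, 0.8, 0],
  [0, 0, 0, 0, 0, 0.8, 0],
  [0, 0, 0, 0, 0, 0.7, 0],
  [0, 0, 0, 0, 0, 0, 0],
])

```text
time: 8.05
tcp_pos: [0.5312, 0.1672, 0.1876]
orientation: [0.064, 0.787, -0.609, 0.079]
wrist_force: [-0.5, -0.3, -2.3]
finger_gap: 0.538
gripper_force: 60.0
```

```bash
cat >>h.py <<'E'
H=[.5232,.2021,.2511]
def target(th,gap,up=0,L=.096):
    tip=np.array(wp(H,[0,.0785-gap,.075+up]));R=goal(H[2],th);return tip-R.apply([-L,0,-.002]),R
E
python3 - <<'E'
from h import *
rows(*target(.2,.02,.03));rows(*target(.2,.015))
E
```

```text
t 8.05 shift [-0.43 -0.04  2.14] turn [ 0.03 -0.04  0.03] F [-0.5 -0.3 -2.3] [0.62 0.16 0.03] gap 0.538 gf 59.99263580655679
t 8.05 shift [-0.8  -0.04  3.08] turn [ 0.03 -0.04  0.03] F [-0.5 -0.3 -2.3] [0.62 0.16 0.03] gap 0.538 gf 59.99263580655679
```

Call:
play_rows([
  [0, -0.1, 0, 0.4, 0, 0, 0],
  [0, -0.1, 0, 0.6, 0, 0, 0],
  [0, -0.1, 0, 0.6, 0, 0, 0],
  [0, -0.1, -0.04, 0.4, 0, 0, 0],
  [0, 0, 0, 0.1, 0, 0, 0],
  [0, 0, 0, 0, 0, 0, 0],
  [0, 0, 0, 0, 0, 0, 0],
])

```text
time: 8.63
tcp_pos: [0.5343, 0.1664, 0.1255]
orientation: [0.061, 0.786, -0.61, 0.079]
wrist_force: [-0.3, -0.5, -1.7]
finger_gap: 0.541
gripper_force: 60.0
```

```bash
python3 - <<'E'
from h import *
import cv2
rows(*target(.2,.015))
a,A,_=pose();ci=env.camera_info("wrist");w=env.snapshot("wrist")[:,:,::-1];t=env.snapshot("top")[:,:,::-1];s=env.snapshot("scene")[:,:,::-1]
c=lambda im,x,y:cv2.resize(im[y:y+75,x:x+100],(400,300),interpolation=cv2.INTER_CUBIC)
z=lambda im:cv2.resize(im[80:380,80:480],(400,300))
cv2.imwrite("pics/m2.png",np.vstack([np.hstack([c(t,162,145),c(s,290,135)]),np.hstack([z(w),c(t,162,165)])]))
tip=a+A.apply([-.096,0,-.002]);pl=a+A.apply([.081,0,-.002]);c1=wp(H,[0,.0785,.075]);c2=wp(H,[0,-.0785,.075])
for n,P in dict(tip=tip,plain=pl,c1=c1,c2=c2).items():
    print(n,((proj("top",P)-[162,145])*4).round(),((proj("scene",P)-[290,135])*4).round(),wproj(P,ci)-[80,80])
E
```

```text
t 8.63 shift [-0.43  0.06  1.05] turn [-0.01 -0.   -0.01] F [-0.3 -0.5 -1.7] [ 0.61  0.06 -0.  ] gap 0.541 gf 59.992219222476706
tip [ 90. 208.] [247. 114.] [195.3 321.4]
plain [351. 132.] [100. 214.] [195.9  34.6]
c1 [ 71. 228.] [256. 131.] [197.7 315.4]
c2 [304. 172.] [126. 252.] [198.4 112.7]
```

View pics/m2.png

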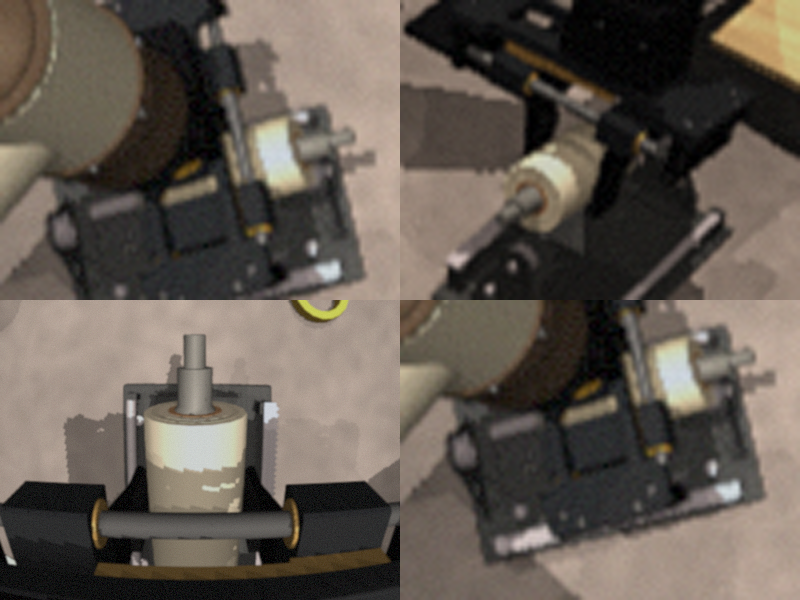

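All predictions agree with the picture: the plain tip is at (352,133) in the top crop and (194,35) in the wrist crop. The holder base corners are at (125,85) and (270,85) in the wrist crop. I'll check those against the fit.

```bash
python3 - <<'E'
from h import *
ci=env.camera_info("wrist")
for P in([.065,-.1,.006],[-.065,-.1,.006],[.065,-.1,.0],[-.065,-.1,.0]):print(P,wproj(wp(H,P),ci)-[80,80])
import cv2
g=cv2.imread("pics/m2.png")[300:,:400].astype(int)
for r in (88,95,105,120):print(r,g[r,112:142].sum(1)//3,g[r,255:285].sum(1)//3)
print(g[70:100,160].sum(1)//3,g[70:100,230].sum(1)//3)
for up in(.015,0):rows(*target(.2,.015,up))
rows(*target(.2,.002,0))
E
```

```text
[0.065, -0.1, 0.006] [123.4  83.6]
[-0.065, -0.1, 0.006] [272.6  83.8]
[0.065, -0.1, 0.0] [124.9  83.8]
[-0.065, -0.1, 0.0] [271.   84.1]
88 [163 161 162 160 158 161 160 162 164 165 149 108  90  89  87  93  89  86
  86  90  91  88  84  90  89  92  88  88  90  89] [ 94  92  96  93  96  87  89  92  98  95  93  89  89  87  84  92 121 145
 158 158 160 157 155 158 159 158 157 160 157 159]
95 [159 156 157 155 158 159 156 159 158 152 137 102  88  83  87  86  90  87
  92  87  86  93  88  81  60  42  21  27  57  75] [ 91  92  94  96  95  89  87  91  94  93  95  87  86  86  88  93 118 144
 157 158 157 149 155 154 153 153 154 156 158 158]
105 [154 159 157 155 151 154 155 154 154 152 138 110  86  93 119 155 186 198
 206 207 192 172 145 114  71  61  67  76  77  81] [ 20  17  25  18  43  69  84  86 107 163 199 212 210 208 210 211 213 210
 210 212 205 190 165 150 149 159 158 158 161 157]
120 [102 102 103  99  99 104 110 100 105 104  92  76  62  62  92 106 124 129
 135 132 124 114  95  86  89 108 152 190 197 174] [ 39  39  38  35  46  37  34  57 114 178 210 211 206 177 155 140 136 132
 135 135 140 140 142 149 154 155 154 153 158 155]
[172 172 171 171 172 170 175 171 170 174 173 169 167 135  92  75  89  87
  86  78  66  56  51  43  38  33  41  49  47  42] [158 163 158 157 158 160 159 154 159 156 156 152 148 134  89  72  80  82
  87  82  75  56  49  43  47  44  51  64  68  71]
t 8.78 shift [-0.32  0.07  0.58] turn [-0.02  0.   -0.01] F [ 0.8  0.4 -2.4] [0.57 0.14 0.02] gap 0.541 gf 59.99223994149361
t 8.78 shift [-0.42  0.07  1.07] turn [-0.02  0.   -0.01] F [ 0.8  0.4 -2.4] [0.57 0.14 0.02] gap 0.541 gf 59.99223994149361
t 8.78 shift [-0.84  0.07  0.98] turn [-0.02  0.   -0.01] F [ 0.8  0.4 -2.4] [0.57 0.14 0.02] gap 0.541 gf 59.99223994149361
```

Call:
play_rows([
  [0, -0.1, 0, 0.3, 0, 0, 0],
  [0, -0.1, 0, 0.3, 0, 0, 0],
  [0, -0.1, 0.05, 0.25, 0, 0, 0],
  [0, -0.1, 0, 0.15, 0, -0.3, 0],
  [0, 0, 0, 0, 0, 0, 0],
  [0, 0, 0, 0, 0, 0, 0],
])

```text
time: 9.28
tcp_pos: [0.5315, 0.1721, 0.0935]
orientation: [0.053, 0.787, -0.61, 0.069]
wrist_force: [0.2, 0.4, 3.8]
finger_gap: 0.542
gripper_force: 60.0
```

```bash
python3 - <<'E'
from h import *
for g,u in((.01,0),(.002,0),(-.008,-.0005)):rows(*target(.17,g,u))
E
```

```text
t 9.28 shift [-0.18  0.02  0.11] turn [-0.01 -0.06  0.01] F [0.2 0.4 3.8] [-0.04 -0.04 -0.04] gap 0.542 gf 60.02993596717715
t 9.28 shift [-0.44  0.02  0.07] turn [-0.01 -0.06  0.01] F [0.2 0.4 3.8] [-0.04 -0.04 -0.04] gap 0.542 gf 60.02993596717715
t 9.28 shift [-0.77  0.02  0.02] turn [-0.01 -0.06  0.01] F [0.2 0.4 3.8] [-0.04 -0.04 -0.04] gap 0.542 gf 60.02993596717715
```

Call:
play_rows([
  [0, 0, 0, 0, 0, 0, 0],
  [0, 0, 0, 0, 0, 0, 0],
  [0, 0, 0, 0, 0, 0, 0],
])

```text
time: 9.53
tcp_pos: [0.5314, 0.1721, 0.0935]
orientation: [0.053, 0.787, -0.61, 0.069]
wrist_force: [0.8, 0.6, 3.3]
finger_gap: 0.54
gripper_force: 60.0
```

```bash
python3 - <<'E'
from h import *
import cv2
rows(*target(.17,.002))
a,A,_=pose();ci=env.camera_info("wrist");w=env.snapshot("wrist")[:,:,::-1];t=env.snapshot("top")[:,:,::-1];s=env.snapshot("scene")[:,:,::-1]
c=lambda im,x,y:cv2.resize(im[y:y+75,x:x+100],(400,300),interpolation=cv2.INTER_CUBIC)
z=lambda im:cv2.resize(im[80:380,80:480],(400,300))
cv2.imwrite("pics/m3.png",np.vstack([np.hstack([c(t,162,145),c(s,290,135)]),np.hstack([z(w),cv2.resize(w[330:420,100:450],(400,300))])]))
tip=a+A.apply([-.096,0,-.002]);pl=a+A.apply([.081,0,-.002]);c1=wp(H,[0,.0785,.075]);c2=wp(H,[0,-.0785,.075])
for n,P in dict(tip=tip,plain=pl,c1=c1,c2=c2).items():
    print(n,P,((proj("top",P)-[162,145])*4).round(),((proj("scene",P)-[290,135])*4).round(),wproj(P,ci)-[80,80])
E
```

```text
t 9.53 shift [-0.44  0.02  0.07] turn [-0.01 -0.05  0.01] F [0.8 0.6 3.3] [-0.05 -0.25  0.11] gap 0.54 gf 60.03161480650306
tip [0.50775482 0.26401547 0.078816  ] [ 91. 221.] [246. 139.] [195.3 321.4]
plain [0.55117492 0.09520231 0.10957005] [347. 148.] [101. 244.] [195.9  34.5]
c1 [np.float64(0.5036951353776091), np.float64(0.2781382157606437), 0.075] [ 71. 228.] [256. 131.] [195.9 332.9]
c2 [np.float64(0.5427048646223909), np.float64(0.1260617842393563), 0.075] [304. 172.] [126. 252.] [196.7 103.6]
```

View pics/m3.png

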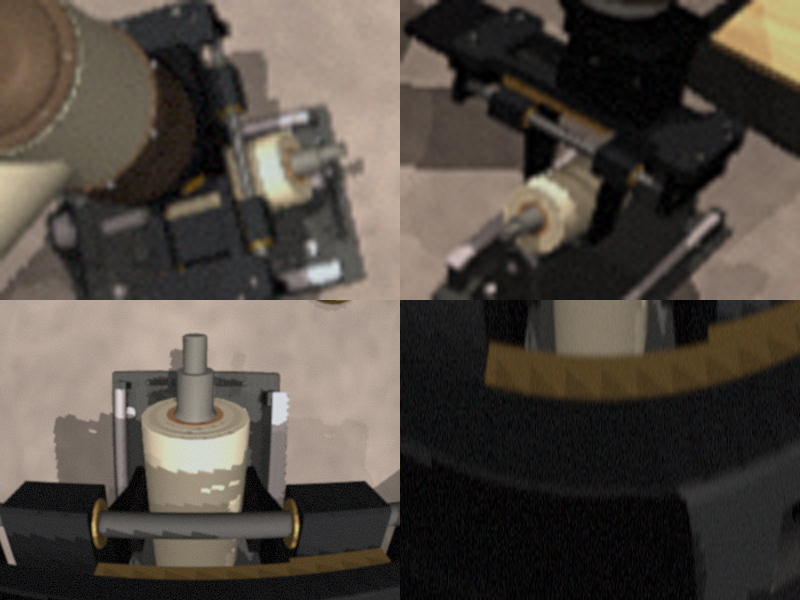

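The crops show the roll's plain-end corner resting on cup_2 and its cheek. I lowered it with too much gap, so the roll turned slightly in the grip, plain end up, under about 6 N. I'll lift off and measure the new tilt.

Call:
play_rows([
  [0, 0, 0, -0.3, 0, 0, 0],
  [0, 0, 0, -0.4, 0, 0, 0],
  [0, 0, 0, -0.3, 0, 0, 0],
  [0, 0, 0, 0, 0, 0, 0],
  [0, 0, 0, 0, 0, 0, 0],
])

```text
time: 10.1
tcp_pos: [0.5294, 0.177, 0.1228]
orientation: [0.053, 0.787, -0.611, 0.069]
wrist_force: [0.5, -0.8, -2.8]
finger_gap: 0.536
gripper_force: 60.0
```

```bash
python3 - <<'E'
from h import *
import cv2
rows(*target(.17,.005))
a,A,_=pose();ci=env.camera_info("wrist");w=env.snapshot("wrist")[:,:,::-1]
cv2.imwrite("pics/w4raw.png",w)
cv2.imwrite("pics/w4.png",cv2.resize(w[100:250,180:380],(800,600),interpolation=cv2.INTER_CUBIC))
u=lambda P:((wproj(a+A.apply(P),ci)-[180,100])*4).round().tolist()
for ph in(0,.05,.1,.15,.2):
  B=Rot.from_euler('y',ph)
  f=lambda P:u(np.array([0,0,-.002])+B.apply(P))
  print(ph,'pin end L/R',f([.081,.005,0]),f([.081,-.005,0]),'barrel end L/R',f([.066,.008,0]),f([.066,-.008,0]),'roll end L/R',f([.046,.024,0]),f([.046,-.024,0]),'roll end top',f([.046,0,-.024]),'barrel@rollend top',f([.046,0,-.008]))
E
```

```text
t 10.1 shift [-0.34 -0.01  1.07] turn [ 0.   -0.04 -0.  ] F [ 0.5 -0.8 -2.8] [ 0.51  0.04 -0.04] gap 0.536 gf 59.98000882565975
0 pin end L/R [430.0, 58.0] [338.0, 58.0] barrel end L/R [456.0, 194.0] [311.0, 194.0] roll end L/R [592.0, 369.0] [174.0, 369.0] roll end top [384.0, 430.0] barrel@rollend top [384.0, 387.0]
0.05 pin end L/R [431.0, 60.0] [336.0, 60.0] barrel end L/R [458.0, 198.0] [310.0, 198.0] roll end L/R [595.0, 375.0] [171.0, 374.0] roll end top [384.0, 450.0] barrel@rollend top [384.0, 396.0]
0.1 pin end L/R [433.0, 63.0] [335.0, 63.0] barrel end L/R [460.0, 204.0] [308.0, 204.0] roll end L/R [598.0, 382.0] [168.0, 381.0] roll end top [384.0, 471.0] barrel@rollend top [384.0, 408.0]
0.15 pin end L/R [434.0, 69.0] [334.0, 69.0] barrel end L/R [461.0, 212.0] [306.0, 212.0] roll end L/R [602.0, 389.0] [165.0, 389.0] roll end top [384.0, 494.0] barrel@rollend top [384.0, 420.0]
0.2 pin end L/R [436.0, 77.0] [332.0, 77.0] barrel end L/R [463.0, 222.0] [304.0, 222.0] roll end L/R [605.0, 398.0] [162.0, 398.0] roll end top [384.0, 518.0] barrel@rollend top [384.0, 434.0]
```

View pics/w4.png

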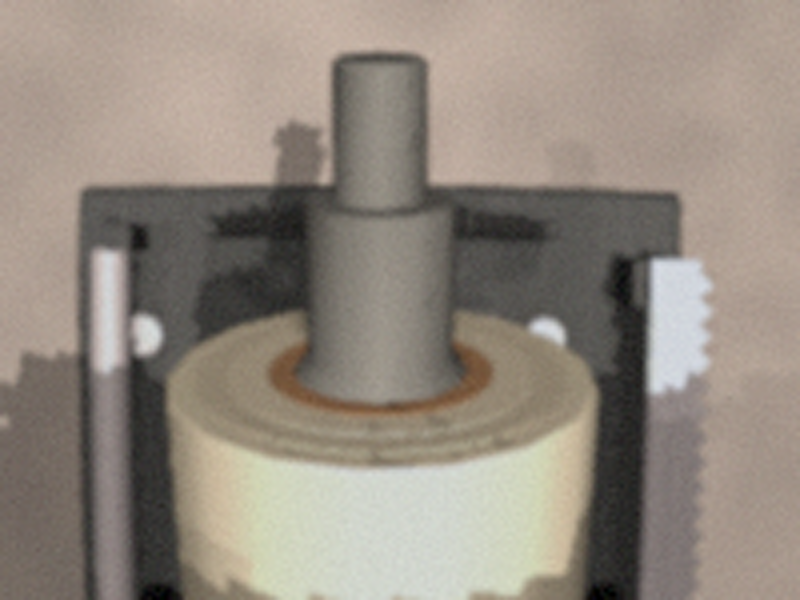

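The roll's near rim is at row 464 and the barrel base at about 403, so the spindle is turned about 0.085 rad in the grip, plain end up. I'll include that in the targets.

```bash
cat >>h.py <<'E'
PHI=.085
def target(th,gap,up=0,L=.096):   # th = spindle tilt
    tip=np.array(wp(H,[0,.0785-gap,.075+up]));R=goal(H[2],th-PHI)
    return tip-R.apply(np.array([0,0,-.002])+Rot.from_euler('y',PHI).apply([-L,0,0])),R
E
python3 - <<'E'
from h import *
rows(*target(.17,.005,.03));rows(*target(.17,.005,0))
E
```

```text
t 10.15 shift [-0.17 -0.02  0.07] turn [ 0.01 -1.02 -0.  ] F [ 0.  -0.6 -2.1] [0.5  0.09 0.01] gap 0.541 gf 59.980153162032366
t 10.15 shift [-0.35 -0.02  1.06] turn [ 0.01 -1.02 -0.  ] F [ 0.  -0.6 -2.1] [0.5  0.09 0.01] gap 0.541 gf 59.980153162032366
```

Call:
play_rows([
  [0, -0.1, 0, 0, 0, -0.5, 0],
  [0, -0.08, 0, 0, 0, -0.5, 0],
  [0, 0, 0, 0, 0, 0, 0],
  [0, 0, 0, 0.2, 0, 0, 0],
  [0, 0, 0, 0.2, 0, 0, 0],
  [0, 0, 0, 0.2, 0, 0, 0],
  [0, 0, 0, 0, 0, 0, 0],
  [0, 0, 0, 0, 0, 0, 0],
])

```text
time: 10.82
tcp_pos: [0.5282, 0.1802, 0.103]
orientation: [0.028, 0.789, -0.612, 0.034]
wrist_force: [0.5, -0.8, -2.1]
finger_gap: 0.536
gripper_force: 60.0
```

```bash
python3 - <<'E'
from h import *
rows(*target(.17,.005,0))
E
```

```text
t 10.82 shift [-0.08 -0.02  0.45] turn [ 0.02 -0.04  0.01] F [ 0.5 -0.8 -2.1] [ 0.35 -0.01  0.01] gap 0.536 gf 59.981099059805274
```

Call:
play_rows([
  [0, -0.04, 0, 0.15, 0, 0, 0],
  [0, -0.04, 0, 0.15, 0, 0, 0],
  [0, 0, 0, 0.1, 0, 0, 0],
  [0, 0, 0, 0.05, 0, 0, 0],
  [0, 0, 0, 0, 0, 0, 0],
  [0, 0, 0, 0, 0, 0, 0],
])

```text
time: 11.32
tcp_pos: [0.5285, 0.1817, 0.0903]
orientation: [0.027, 0.789, -0.612, 0.034]
wrist_force: [0.2, 0.8, -1.6]
finger_gap: 0.538
gripper_force: 60.0
```

```bash
python3 - <<'E'
from h import *
rows(*target(.17,.005,0));rows(*target(.17,-.002,0));rows(*target(.17,-.007,0))
E
```

```text
t 11.32 shift [0.   0.   0.04] turn [ 0.   -0.03  0.  ] F [ 0.2  0.8 -1.6] [0.3  0.02 0.05] gap 0.538 gf 59.981108363717794
t 11.32 shift [-0.23  0.    0.01] turn [ 0.   -0.03  0.  ] F [ 0.2  0.8 -1.6] [0.3  0.02 0.05] gap 0.538 gf 59.981108363717794
t 11.32 shift [-0.39  0.    0.  ] turn [ 0.   -0.03  0.  ] F [ 0.2  0.8 -1.6] [0.3  0.02 0.05] gap 0.538 gf 59.981108363717794
```

Call:
play_rows([
  [0, -0.08, 0, 0.02, 0, 0, 0],
  [0, -0.08, 0, 0, 0, 0, 0],
  [0, -0.08, 0, 0, 0, 0, 0],
  [0, 0, 0, 0, 0, 0, 0],
  [0, 0, 0, 0, 0, 0, 0],
])

```text
time: 11.73
tcp_pos: [0.5267, 0.1889, 0.0892]
orientation: [0.027, 0.789, -0.612, 0.035]
wrist_force: [0.1, 0.1, -2.3]
finger_gap: 0.534
gripper_force: 60.0
```

Call:
play_rows([
  [0, -0.08, 0, 0, 0, 0, 0],
  [0, -0.08, 0, 0, 0, 0, 0],
  [0, 0, 0, 0, 0, 0, 0],
  [0, 0, 0, 0, 0, 0, 0],
])

```text
time: 12.07
tcp_pos: [0.5255, 0.1924, 0.0888]
orientation: [0.028, 0.789, -0.612, 0.035]
wrist_force: [2.1, -4.7, -1.1]
finger_gap: 0.535
gripper_force: 60.0
```

```bash
python3 - <<'E'
from h import *
rows(*target(.17,-.008,0))
E
```

```text
t 12.07 shift [-0.06 -0.01 -0.02] turn [ 0.01 -0.04 -0.  ] F [ 2.1 -4.7 -1.1] [-1.19 -0.62  0.01] gap 0.535 gf 59.98163474723697
```

Call:
play_rows([
  [0, 0, 0, -0.07, 0, 0, 0],
  [0, 0, 0, 0, 0, 0, 0],
  [0, 0, 0, 0, 0, 0, 0],
])

```text
time: 12.32
tcp_pos: [0.5254, 0.1923, 0.0906]
orientation: [0.028, 0.789, -0.613, 0.035]
wrist_force: [3.4, -4.8, -3.7]
finger_gap: 0.534
gripper_force: 60.0
```

```bash
python3 - <<'E'
from h import *
rows(*target(.17,-.008,0))
import cv2
a,A,_=pose();ci=env.camera_info("wrist");w=env.snapshot("wrist")[:,:,::-1];t=env.snapshot("top")[:,:,::-1]
cv2.imwrite("pics/w5raw.png",w);cv2.imwrite("pics/t5raw.png",t)
cv2.imwrite("pics/m5.png",np.hstack([cv2.resize(w[90:240,225:325],(400,600),interpolation=cv2.INTER_CUBIC),cv2.resize(t[160:235,215:265],(400,600),interpolation=cv2.INTER_CUBIC)]))
for h,tipy in(("floor",.0865),("rim",.0785)):
    P=wp(H,[0,tipy-.1745*np.cos(.17),.075+.1745*np.sin(.17)]);print(h,(wproj(P,ci)-[225,90])*4,(proj("top",P)-[215,160])*8)
for P in([.065,-.1,.006],[-.065,-.1,.006],[0,-.092,.089],[0,-.0785,.0855]):print(P,(wproj(wp(H,P),ci)-[225,90])*4,(proj("top",wp(H,P))-[215,160])*8)
E
```

```text
t 12.32 shift [-0.06 -0.01  0.04] turn [ 0.02 -0.04 -0.01] F [ 3.4 -4.8 -3.7] [-1.25 -0.93 -0.06] gap 0.534 gf 60.007193852216005
floor [200.4 141.6] [195.49297994 200.16942113]
rim [200.4  66.8] [219.75333034 194.34925927]
[0.065, -0.1, 0.006] [-153.2   94.8] [222.34903166  78.26788505]
[-0.065, -0.1, 0.006] [551.6  95.2] [305.92041531 430.33386941]
[0, -0.092, 0.089] [200.   92.4] [219.71280715 206.03942534]
[0, -0.0785, 0.0855] [200. 206.] [180.4704211  218.04771527]
```

View pics/m5.png

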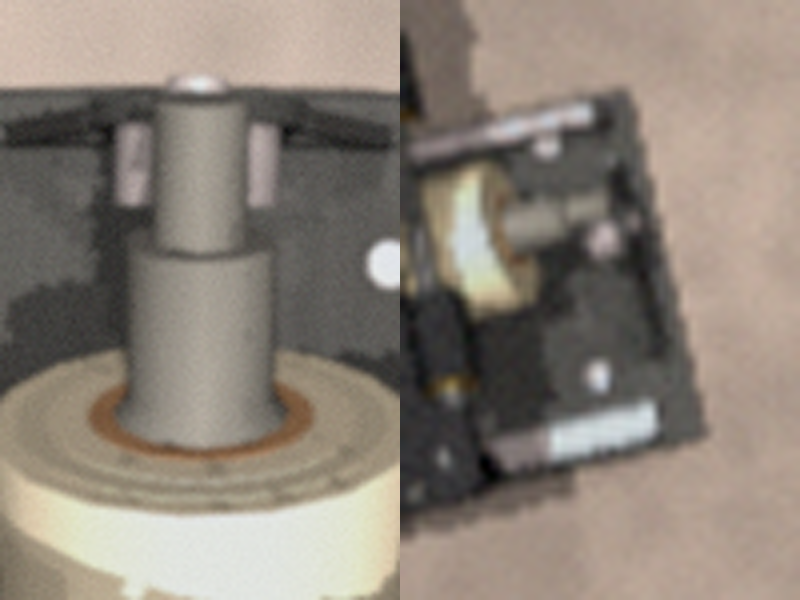

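The wrist crop shows the plain pin central over cup_2, whose mouth is at row 207 as predicted. The pin end at row 98 fits neither floor contact nor rim contact cleanly. I'll fit the in-grip tilt more precisely from the edge rows, comparing the pre-slip and current images.

```bash
python3 - <<'E'
from h import *
import cv2
a,A,_=pose();ci=env.camera_info("wrist")
def prof(g,c0,sc,off):  # smoothed row gradient peaks in full px
    p=g[:,c0-2:c0+3].astype(float).mean(1) if g.ndim==2 else 0
    d=np.gradient(cv2.GaussianBlur(p.reshape(-1,1),(1,5),0).ravel());
    k=[i for i in range(2,len(d)-2) if abs(d[i])>=max(abs(d[i-2:i+3])) and abs(d[i])>(4/sc)]
    print([(round(i/sc+off,1),round(d[i]*sc)) for i in k if 105<i/sc+off<235])
m=cv2.imread("pics/m.png",0)[:,:400];prof(m,198,1.6,0)
for f in("w4raw","w5raw"):prof(cv2.imread(f"pics/{f}.png",0),274,1,0)
for f,s,o in(("w4raw",1,0),("w5raw",1,0)):
    g=cv2.imread(f"pics/{f}.png",0);print([g[r,240:310].tolist() for r in(135,)])
u=lambda P:wproj(a+A.apply(P),ci)[1]
for ph in(0,.05,.1,.15):
  B=Rot.from_euler('y',ph);f=lambda P:u(np.array([0,0,-.002])+B.apply(P))
  print(ph,*[f([x,0,z]) for x,z in((.081,-.005),(.066,-.008),(.046,-.008),(.046,-.024))])
E
```

```text
[(113.1, -13), (115.6, 13), (147.5, -27), (150.0, 26), (189.4, -11), (194.4, -24), (205.6, 29), (208.1, -13), (210.6, 6)]
[(112.0, -26), (116.0, 15), (151.0, -11), (155.0, 11), (200.0, -15), (207.0, 4), (217.0, 24)]
[(112.0, -38), (116.0, 20), (152.0, -15), (155.0, 14), (201.0, -18), (205.0, 10), (213.0, 6), (218.0, 24)]
[[179, 180, 174, 176, 176, 171, 174, 167, 142, 124, 112, 113, 114, 110, 113, 113, 111, 112, 113, 138, 155, 164, 142, 108, 82, 94, 100, 111, 123, 129, 131, 136, 138, 139, 144, 143, 144, 140, 140, 133, 128, 124, 111, 101, 97, 86, 103, 145, 171, 171, 166, 169, 169, 172, 173, 179, 175, 172, 176, 172, 170, 166, 172, 169, 169, 164, 164, 166, 163, 164]]
[[96, 101, 100, 103, 98, 97, 95, 97, 94, 90, 78, 66, 58, 72, 105, 126, 146, 158, 161, 159, 151, 128, 94, 86, 93, 102, 116, 120, 127, 139, 144, 149, 156, 153, 164, 161, 161, 153, 154, 152, 146, 137, 126, 118, 115, 101, 101, 136, 154, 163, 156, 148, 137, 120, 96, 91, 92, 86, 86, 97, 96, 92, 90, 87, 91, 86, 89, 86, 91, 80]]
0 114.6 150.5 196.6 207.5
0.05 115.6 152.6 199.1 212.4
0.1 117.1 155.3 201.8 217.7
0.15 119.3 158.5 204.9 223.4
```

```bash
sed -i 's/PHI=.085/PHI=.112/; s/L=.096)/L=.0955)/' h.py; python3 - <<'E'
from h import *
rows(*target(.16,.004,0));rows(*target(.16,-.008,0))
E
```

```text
t 12.42 shift [ 0.32 -0.01  0.11] turn [ 0.02 -0.47 -0.01] F [ 3.3 -5.2 -2.8] [-1.28 -0.89 -0.1 ] gap 0.539 gf 60.00644875690341
t 12.42 shift [-0.08 -0.01  0.07] turn [ 0.02 -0.47 -0.01] F [ 3.3 -5.2 -2.8] [-1.28 -0.89 -0.1 ] gap 0.539 gf 60.00644875690341
```

Call:
play_rows([
  [0, 0.16, 0, 0.05, 0, 0, 0],
  [0, 0.16, -0.02, 0.06, 0, -0.45, 0],
  [0, 0, 0, 0, 0, 0, 0],
  [0, 0, 0, 0, 0, 0, 0],
])

```text
time: 12.75
tcp_pos: [0.5289, 0.184, 0.0885]
orientation: [0.014, 0.79, -0.613, 0.019]
wrist_force: [0.5, 0.6, -2.8]
finger_gap: 0.537
gripper_force: 60.0
```

```bash
sed -i 's/H=\[.5232/H=[.5237/' h.py; python3 - <<'E'
from h import *
rows(*target(.16,.004,0));rows(*target(.16,-.003,0));rows(*target(.16,-.008,0))
E
```

```text
t 12.75 shift [0.04 0.02 0.01] turn [-0.01  0.   -0.01] F [ 0.5  0.6 -2.8] [0.21 0.02 0.  ] gap 0.537 gf 59.97908880002797
t 12.75 shift [-0.2   0.02 -0.  ] turn [-0.01  0.   -0.01] F [ 0.5  0.6 -2.8] [0.21 0.02 0.  ] gap 0.537 gf 59.97908880002797
t 12.75 shift [-0.36  0.02 -0.01] turn [-0.01  0.   -0.01] F [ 0.5  0.6 -2.8] [0.21 0.02 0.  ] gap 0.537 gf 59.97908880002797
```

Free again. I'll insert in small steps, reading the force after each.

Call:
play_rows([
  [0, -0.1, 0, 0, 0, 0, 0],
  [0, -0.1, 0.02, 0, 0, 0, 0],
  [0, 0, 0, 0, 0, 0, 0],
  [0, 0, 0, 0, 0, 0, 0],
])

```text
time: 13.08
tcp_pos: [0.5267, 0.19, 0.0883]
orientation: [0.015, 0.79, -0.612, 0.019]
wrist_force: [2.2, -2.5, -1.9]
finger_gap: 0.54
gripper_force: 60.0
```

Call:
play_rows([
  [0, -0.07, 0, 0, 0, 0, 0],
  [0, 0, 0, 0, 0, 0, 0],
  [0, 0, 0, 0, 0, 0, 0],
])

```text
time: 13.33
tcp_pos: [0.5261, 0.1915, 0.0881]
orientation: [0.015, 0.79, -0.613, 0.019]
wrist_force: [2.8, -3.6, -1.3]
finger_gap: 0.54
gripper_force: 60.0
```

Call:
play_rows([
  [0, -0.08, 0, 0, 0, 0, 0],
  [0, 0, 0, 0, 0, 0, 0],
  [0, 0, 0, 0, 0, 0, 0],
])

```text
time: 13.58
tcp_pos: [0.5256, 0.1933, 0.088]
orientation: [0.015, 0.79, -0.613, 0.019]
wrist_force: [3.9, -6.4, -1.2]
finger_gap: 0.538
gripper_force: 60.0
```

```bash
python3 - <<'E'
from h import *
rows(*target(.16,-.008,0))
E
```

```text
t 13.58 shift [-0.04 -0.01 -0.01] turn [ 0.   -0.01 -0.  ] F [ 3.9 -6.4 -1.2] [-1.52 -1.25 -0.21] gap 0.538 gf 59.987235786393285
```

The force grew from about 2–3 mm depth, and there is a sideways push towards +x. The pin is catching the cup rim slightly off to −x. I'll ease off, shift about 1.3 mm towards +x and try again.

Call:
play_rows([
  [0, 0.12, 0, 0, 0, 0, 0],
  [0, 0, -0.045, 0, 0, 0, 0],
  [0, 0, 0, 0, 0, 0, 0],
  [0, 0, 0, 0, 0, 0, 0],
])

```text
time: 13.92
tcp_pos: [0.5269, 0.1906, 0.0878]
orientation: [0.015, 0.79, -0.613, 0.019]
wrist_force: [0.2, -2.8, -1.1]
finger_gap: 0.538
gripper_force: 60.0
```

Call:
play_rows([
  [0, -0.1, 0, 0, 0, 0, 0],
  [0, 0, 0, 0, 0, 0, 0],
  [0, 0, 0, 0, 0, 0, 0],
])

```text
time: 14.17
tcp_pos: [0.5262, 0.1931, 0.0877]
orientation: [0.016, 0.79, -0.613, 0.019]
wrist_force: [1.8, -5.7, -1.8]
finger_gap: 0.538
gripper_force: 60.0
```

```bash
python3 - <<'E'
from h import *
rows(*target(.16,-.008,0))
E
```

```text
t 14.17 shift [-0.05  0.01 -0.02] turn [ 0.02 -0.02  0.01] F [ 1.8 -5.7 -1.8] [-1.63 -0.42  0.05] gap 0.538 gf 59.988370668143034
```

I found an error. I gripped with the TCP at 36.6 mm, so the axis lies at tool z of about +0.6 mm rather than −2 mm, and the tip is nearly 3 mm too low. I'll ease off, raise it and try again.

Call:
play_rows([
  [0, 0.15, 0, 0, 0, 0, 0],
  [0, 0.05, 0, -0.05, 0, 0, 0],
  [0, 0, 0, -0.045, 0, 0, 0],
  [0, 0, 0, 0, 0, 0, 0],
  [0, 0, 0, 0, 0, 0, 0],
])

```text
time: 14.58
tcp_pos: [0.5285, 0.1889, 0.0913]
orientation: [0.014, 0.79, -0.613, 0.019]
wrist_force: [0.2, -0.1, -1.7]
finger_gap: 0.538
gripper_force: 60.0
```

Call:
play_rows([
  [0, -0.1, 0, 0, 0, 0, 0],
  [0, -0.1, 0, 0, 0, 0, 0],
  [0, 0, 0, 0, 0, 0, 0],
  [0, 0, 0, 0, 0, 0, 0],
])

```text
time: 14.92
tcp_pos: [0.5267, 0.1943, 0.0907]
orientation: [0.015, 0.79, -0.613, 0.019]
wrist_force: [0.6, 0.4, -2.0]
finger_gap: 0.538
gripper_force: 60.0
```

```bash
sed -i 's/\[0,0,-.002\]/[0,0,.0006]/' h.py; python3 - <<'E'
from h import *
rows(*target(.16,-.008,0))
E
```

```text
t 14.92 shift [-0.02  0.03 -0.01] turn [-0.    0.    0.01] F [ 0.6  0.4 -2. ] [ 0.23 -0.03 -0.01] gap 0.538 gf 59.983821795322
```

No force at 7.4 mm depth, so the pin is inside the bore. Now I press along the spindle axis.

Call:
play_rows([
  [0, -0.1, 0, 0.01, 0, 0, 0],
  [0, -0.1, 0, 0.01, 0, 0, 0],
  [0, 0, 0, 0, 0, 0, 0],
  [0, 0, 0, 0, 0, 0, 0],
])

```text
time: 15.25
tcp_pos: [0.5253, 0.1986, 0.0899]
orientation: [0.016, 0.79, -0.613, 0.019]
wrist_force: [2.1, -6.3, -0.9]
finger_gap: 0.541
gripper_force: 60.0
```

Call:
play_rows([
  [0, -0.08, 0, 0.01, 0, 0, 0],
  [0, -0.04, 0, 0.005, 0, 0, 0],
  [0, 0, 0, 0, 0, 0, 0],
  [0, 0, 0, 0, 0, 0, 0],
])

```text
time: 15.58
tcp_pos: [0.5245, 0.2011, 0.0894]
orientation: [0.016, 0.79, -0.613, 0.02]
wrist_force: [4.5, -9.1, 0.1]
finger_gap: 0.535
gripper_force: 60.0
```

```bash
python3 - <<'E'
from h import *
rows(*target(.16,-.008,0))
E
```

```text
t 15.58 shift [ 0.22  0.02 -0.04] turn [ 0.02 -0.04 -0.01] F [ 4.5 -9.1  0.1] [-2.25 -1.1  -0.13] gap 0.535 gf 59.976545185782015
```

Call:
play_rows([
  [0, -0.07, -0.01, 0.01, 0, 0, 0],
  [0, -0.06, 0, 0.005, 0, 0, 0],
  [0, 0, 0, 0, 0, 0, 0],
  [0, 0, 0, 0, 0, 0, 0],
])

```text
time: 15.92
tcp_pos: [0.5238, 0.2039, 0.0888]
orientation: [0.017, 0.79, -0.613, 0.02]
wrist_force: [4.8, -11.5, 1.0]
finger_gap: 0.535
gripper_force: 60.0
```

```bash
cat >>h.py <<'E'
def hold():
    a,A,s=pose();c,d=np.cos(H[2]),np.sin(H[2]);M=np.array([[c,d,0],[-d,c,0],[0,0,1]])
    ax=A.apply(Rot.from_euler('y',PHI).apply([1,0,0]));o=a+A.apply([.0,0,.0006])  # +-: pivot = roll axis under TCP
    pl=o+ax*(.177-.0955);sp=o-ax*.0955;f=lambda P:np.round(M@(P-[H[0],H[1],0])*1000,1)
    print('t',round(s['time'],2),'plain tip(h,mm)',f(pl),'free sprung tip',f(sp),'tilt',round(np.arcsin(ax[2]),3),'F_h',np.round(M@s['wrist_force'],1),'tau',np.round(s['wrist_torque'],2),'gf',round(s['gripper_force'],1))
E
python3 - <<'E'
from h import *
hold()
E
```

```text
t 15.92 plain tip(h,mm) [  0.5 -78.7 101.6] free sprung tip [ 0.5 95.9 72.6] tilt 0.165 F_h [  1.8 -12.3   1. ] tau [-3.16 -1.39 -0.07] gf 60.0
```

Call:
play_rows([
  [0, -0.06, 0, 0.006, 0, 0, 0],
  [0, -0.04, 0, 0.004, 0, 0, 0],
  [0, 0, 0, 0, 0, 0, 0],
  [0, 0, 0, 0, 0, 0, 0],
])

```text
time: 16.25
tcp_pos: [0.5231, 0.206, 0.0885]
orientation: [0.018, 0.789, -0.613, 0.02]
wrist_force: [6.1, -14.5, 0.6]
finger_gap: 0.538
gripper_force: 60.0
```

```bash
python3 - <<'E'
from h import *
hold()
E
```

```text
t 16.25 plain tip(h,mm) [  0.4 -76.5 101.3] free sprung tip [ 0.5 98.1 72.1] tilt 0.166 F_h [  2.3 -15.6   0.6] tau [-3.85 -1.76 -0.18] gf 60.0
```

The axial force is about 15.9 N, so roughly 11.6 mm is pressed and the plain tip is inboard of cup_2's mouth. Now I swing down about the sprung tip, checking the force on the way.

Call:
play_rows([
  [0, 0, 0, 0.07, 0, -0.3, 0],
  [0, 0, 0, 0.07, 0, -0.3, 0],
  [0, 0, 0, 0, 0, 0, 0],
  [0, 0, 0, 0, 0, 0, 0],
])

```text
time: 16.58
tcp_pos: [0.5232, 0.2055, 0.084]
orientation: [0.002, 0.79, -0.614, -0.001]
wrist_force: [6.2, -14.7, -0.3]
finger_gap: 0.541
gripper_force: 60.0
```

```bash
python3 - <<'E'
from h import *
hold()
E
```

```text
t 16.58 plain tip(h,mm) [  0.3 -77.6  92.6] free sprung tip [ 0.5 98.3 72.7] tilt 0.113 F_h [  2.3 -15.7  -0.3] tau [-3.94 -1.69 -0.19] gf 60.0
```

Call:
play_rows([
  [0, -0.03, 0, 0.05, 0, -0.2, 0],
  [0, -0.01, 0, 0.05, 0, -0.2, 0],
  [0, 0, 0, 0, 0, 0, 0],
  [0, 0, 0, 0, 0, 0, 0],
])

```text
time: 16.92
tcp_pos: [0.523, 0.2064, 0.0809]
orientation: [-0.009, 0.79, -0.613, -0.014]
wrist_force: [5.7, -16.5, -0.5]
finger_gap: 0.539
gripper_force: 60.0
```

```bash
python3 - <<'E'
from h import *
hold()
E
```

```text
t 16.92 plain tip(h,mm) [  0.3 -76.9  86.7] free sprung tip [ 0.5 99.6 72.8] tilt 0.079 F_h [  1.4 -17.4  -0.5] tau [-4.46 -1.8  -0.22] gf 60.0
```

Call:
play_rows([
  [0, 0.02, 0, 0.05, 0, -0.2, 0],
  [0, 0, 0, 0.05, 0, -0.2, 0],
  [0, 0, 0, 0, 0, 0, 0],
  [0, 0, 0, 0, 0, 0, 0],
])

```text
time: 17.25
tcp_pos: [0.5232, 0.206, 0.0779]
orientation: [-0.02, 0.789, -0.613, -0.028]
wrist_force: [5.9, -15.9, 0.8]
finger_gap: 0.539
gripper_force: 60.0
```

```bash
python3 - <<'E'
from h import *
hold()
E
```

```text
t 17.25 plain tip(h,mm) [  0.4 -77.5  80.8] free sprung tip [ 0.6 99.4 73.1] tilt 0.043 F_h [  1.8 -16.8   0.8] tau [-4.48 -1.68 -0.17] gf 60.0
```

Call:
play_rows([
  [0, 0, 0, 0.05, 0, -0.2, 0],
  [0, 0, 0, 0.04, 0, -0.2, 0],
  [0, 0, 0, 0, 0, 0, 0],
  [0, 0, 0, 0, 0, 0, 0],
])

```text
time: 17.58
tcp_pos: [0.5232, 0.2061, 0.075]
orientation: [-0.031, 0.789, -0.613, -0.042]
wrist_force: [4.9, -15.2, -0.4]
finger_gap: 0.538
gripper_force: 60.0
```

```bash
python3 - <<'E'
from h import *
hold()
E
```

```text
t 17.58 plain tip(h,mm) [  0.5 -77.4  75.1] free sprung tip [ 0.6 99.6 73.6] tilt 0.009 F_h [  1.  -15.9  -0.4] tau [-4.63 -1.7  -0.15] gf 60.0
```

In line now: plain tip at z ≈ 75 mm, with no vertical resistance. I'll let the spring push it out step by step.

Call:
play_rows([
  [0, 0.05, 0, -0.005, 0, 0, 0],
  [0, 0.05, 0, -0.005, 0, 0, 0],
  [0, 0, 0, 0, 0, 0, 0],
  [0, 0, 0, 0, 0, 0, 0],
])

```text
time: 17.92
tcp_pos: [0.5238, 0.204, 0.0751]
orientation: [-0.031, 0.789, -0.612, -0.042]
wrist_force: [5.0, -12.8, -1.7]
finger_gap: 0.539
gripper_force: 60.0
```

```bash
python3 - <<'E'
from h import *
hold()
import cv2
w=env.snapshot("wrist")[:,:,::-1];cv2.imwrite("pics/w6raw.png",w)
g=w[:,270:279].mean((1,2));print(g[100:160].round().astype(int).tolist())
ci=env.camera_info("wrist")
for y,z in((-.0785,.0855),(-.0785,.075),(-.0865,.0855),(-.092,.089)):print(y,z,wproj(wp(H,[0,y,z]),ci))
E
```

```text
t 17.92 plain tip(h,mm) [  0.6 -79.6  75.1] free sprung tip [ 0.6 97.4 73.7] tilt 0.008 F_h [  1.7 -13.7  -1.7] tau [-3.95 -1.42 -0.14] gf 60.0
[246, 246, 246, 246, 246, 246, 246, 246, 246, 246, 246, 246, 246, 246, 245, 245, 246, 247, 246, 241, 218, 193, 193, 197, 200, 198, 195, 194, 195, 195, 195, 185, 169, 160, 157, 164, 165, 154, 138, 126, 124, 124, 124, 126, 123, 122, 121, 121, 121, 120, 109, 97, 94, 111, 123, 128, 127, 125, 122, 123]
-0.0785 0.0855 [277.5 120.3]
-0.0785 0.075 [277.2 117. ]
-0.0865 0.0855 [277.5  99.9]
-0.092 0.089 [277.6  85.9]
```

Call:
play_rows([
  [0, 0.05, 0, -0.005, 0, 0, 0],
  [0, 0.05, 0, -0.005, 0, 0, 0],
  [0, 0, 0, 0, 0, 0, 0],
  [0, 0, 0, 0, 0, 0, 0],
])

```text
time: 18.3
tcp_pos: [0.5244, 0.2019, 0.075]
orientation: [-0.031, 0.789, -0.612, -0.042]
wrist_force: [3.6, -11.2, 1.0]
finger_gap: 0.536
gripper_force: 60.0
```

Call:
play_rows([
  [0, 0.05, 0, -0.005, 0, 0, 0],
  [0, 0.05, 0, -0.005, 0, 0, 0],
  [0, 0, 0, 0, 0, 0, 0],
  [0, 0, 0, 0, 0, 0, 0],
])

```text
time: 18.63
tcp_pos: [0.5251, 0.1997, 0.0751]
orientation: [-0.032, 0.789, -0.612, -0.042]
wrist_force: [2.3, -8.2, 0.2]
finger_gap: 0.541
gripper_force: 60.0
```

```bash
python3 - <<'E'
from h import *
hold()
E
```

```text
t 18.63 plain tip(h,mm) [  0.7 -84.1  74.9] free sprung tip [ 0.7 92.9 73.9] tilt 0.006 F_h [ 0.2 -8.6  0.2] tau [-2.56 -0.83 -0.09] gf 60.0
```

Call:
play_rows([
  [0, 0.05, 0, -0.005, 0, 0, 0],
  [0, 0.03, 0, 0, 0, 0, 0],
  [0, 0, 0, 0, 0, 0, 0],
  [0, 0, 0, 0, 0, 0, 0],
])

```text
time: 18.97
tcp_pos: [0.5256, 0.1979, 0.075]
orientation: [-0.032, 0.789, -0.612, -0.043]
wrist_force: [1.1, -7.0, -1.2]
finger_gap: 0.539
gripper_force: 60.0
```

```bash
python3 - <<'E'
from h import *
hold()
E
```

```text
t 18.97 plain tip(h,mm) [  0.8 -85.9  74.8] free sprung tip [ 0.8 91.1 73.9] tilt 0.005 F_h [-0.6 -7.  -1.2] tau [-2.   -0.6   0.02] gf 60.0
```

Call:
play_rows([
  [0, 0.04, 0, 0, 0, 0, 0],
  [0, 0.01, 0, 0, 0, 0, 0],
  [0, 0, 0, 0, 0, 0, 0],
  [0, 0, 0, 0, 0, 0, 0],
])

```text
time: 19.3
tcp_pos: [0.5257, 0.1977, 0.0749]
orientation: [-0.033, 0.789, -0.612, -0.043]
wrist_force: [0.5, -4.4, 1.3]
finger_gap: 0.543
gripper_force: 60.0
```

```bash
python3 - <<'E'
from h import *
hold()
E
```

```text
t 19.3 plain tip(h,mm) [  0.9 -86.2  74.6] free sprung tip [ 0.8 90.8 74. ] tilt 0.004 F_h [-0.6 -4.4  1.3] tau [-1.42  0.04  0.02] gf 60.0
```

Home: the force dropped while the tip barely moved. I'll unload the remaining push, lower gently onto the bore, and open.

Call:
play_rows([
  [0, 0.05, 0, 0, 0, 0, 0],
  [0, 0.01, 0, 0.03, 0, 0, 0],
  [0, 0, 0, 0, 0, 0, 0],
  [0, 0, 0, 0, 0, 0, 0],
])

```text
time: 19.63
tcp_pos: [0.5259, 0.1976, 0.0745]
orientation: [-0.034, 0.789, -0.612, -0.044]
wrist_force: [-4.3, 1.8, 6.1]
finger_gap: 0.537
gripper_force: 60.0
```

```bash
python3 - <<'E'
from h import *
hold()
E
```

```text
t 19.63 plain tip(h,mm) [  1.  -86.3  74. ] free sprung tip [ 1.  90.7 73.7] tilt 0.001 F_h [-3.7  2.8  6.1] tau [ 0.45  1.42 -0.  ] gf 60.0
```

Call:
play_rows([
  [0, -0.02, 0.03, -0.025, 0, 0, 0],
  [0, 0, 0, 0, 0, 0, 0],
  [0.7, 0, 0, 0, 0, 0, 0],
  [0.8, 0, 0, 0, 0, 0, 0],
  [1, 0, 0, 0, 0, 0, 0],
  [1, 0, 0, 0, 0, 0, 0],
  [1, 0, 0, 0, 0, 0, 0],
  [1, 0, 0, 0, 0, 0, 0],
  [1, 0, 0, 0, 0, 0, 0],
  [1, 0, 0, 0, 0, 0, 0],
])

```text
time: 20.47
tcp_pos: [0.5254, 0.1968, 0.0746]
orientation: [-0.033, 0.789, -0.612, -0.043]
wrist_force: [0.2, -0.9, 0.8]
finger_gap: 0.979
gripper_force: 0.0
```

```bash
python3 - <<'E'
from h import *
hold(); rows([.5259,.1976,.0745],goal(H[2]))
E
```

```text
t 20.47 plain tip(h,mm) [  0.3 -87.   74.3] free sprung tip [ 0.3 90.  73.7] tilt 0.003 F_h [-0.1 -0.9  0.8] tau [-0.13 -0.06 -0.06] gf 0.0
t 20.47 shift [-0.02 -0.02  0.01] turn [-0.    1.25  0.  ] F [ 0.2 -0.9  0.8] [-0.13 -0.06 -0.06] gap 0.979 gf 0.0
```

Call:
play_rows([
  [1, 0, 0, -0.2, 0, 0, 0],
  [1, 0, 0, -0.4, 0, 0, 0],
  [1, 0, 0, -0.7, 0, 0, 0],
  [1, 0, 0, -0.9, 0, 0, 0],
  [1, 0, 0, -0.9, 0, 0, 0],
  [1, 0, 0, -0.9, 0, 0, 0],
  [1, 0, 0, -0.9, 0, 0, 0],
  [1, 0, 0, -0.6, 0, 0.6, 0],
  [1, 0.5, 0, 0, 0, 0.6, 0],
  [1, 0.9, 0, 0, 0, 0, 0],
  [1, 0.9, 0, 0, 0, 0, 0],
  [1, 0.9, 0, 0, 0, 0, 0],
  [1, 0.9, 0, 0, 0, 0, 0],
  [1, 0.9, 0, 0, 0, 0, 0],
  [1, 0.9, 0, 0, 0, 0, 0],
  [1, 0.9, 0, 0, 0, 0, 0],
  [1, 0.9, 0, 0, 0, 0, 0],
  [1, 0.5, 0, 0, 0, 0, 0],
  [1, 0, 0, 0, 0, 0, 0],
  [1, 0, 0, 0, 0, 0, 0],
])

```text
time: 22.13
tcp_pos: [0.5908, -0.0596, 0.2369]
orientation: [-0.001, 0.79, -0.614, -0.002]
wrist_force: [-0.1, 0.5, -0.2]
finger_gap: 0.997
gripper_force: 0.0
```

```bash
python3 - <<'E'
from h import *
import cv2
t=env.snapshot("top")[:,:,::-1];s=env.snapshot("scene")[:,:,::-1]
c=lambda im,x,y:cv2.resize(im[y:y+75,x:x+100],(400,300),interpolation=cv2.INTER_CUBIC)
cv2.imwrite("pics/fin.png",np.vstack([np.hstack([c(t,162,155),c(s,290,150)]),np.hstack([cv2.resize(t,(400,300)),cv2.resize(s,(400,300))])]))
print(pose()[0])
E
```

```text
[ 0.59077063 -0.05835003  0.23698645]
```

View pics/fin.png

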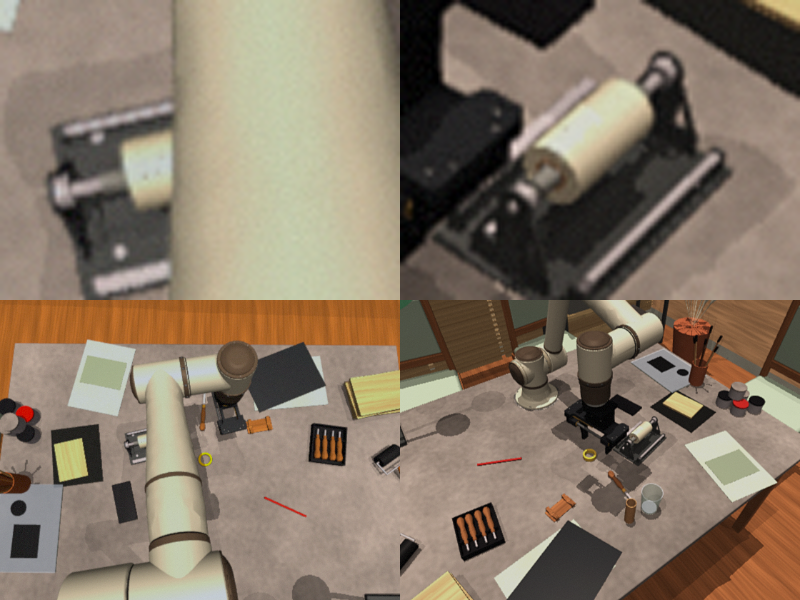

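The pictures show the roll hanging level between both cups: top crop (70,190) for the cup_1 pin, scene crop (655,75) and (525,190) for the two cups. The gripper is clear and the bystanders are where they were. I'm handing in.

```bash
python3 -c "
from rig import env
print(env.close_job())"
```

```text
the job is handed in; nothing more can be done
None
```

The roll hangs level between both cups with the gripper clear, handed in at about 22 s. On the way in it first touched the holder lightly: about 6 N on cup_2 and up to 7.5 N on the cup_1 rim.

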